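# Home the colour-filter wheel

## Robot

A 6-joint arm with a two-finger parallel gripper is mounted at the origin on a cart in front of the work surface, level with it; the furniture and walls round the work are solid. World frame = base frame: x ahead of the robot, y to its left, z up, the work surface at z = 0. Lengths are in mm, angles in rad, forces in N, time in s.
With the tool pointing down it reaches from about 275 to 1000 mm from the base axis. Payload 8.4 kg.
Tool frame: the origin (TCP) lies on the centre line of the jaws, within the pads' length; the fingertips stand 22 mm ahead of it and the grasp point (between the pads) lies 3 mm ahead of it; z points along the fingers, y is the direction in which the jaws open and shut (so a half turn about z gives the same grasp; the last joint's range is limited). The gripper opens to 85 mm and grips with 20 to 120 N. Pads are 22 mm wide; open, the fingers measure 114 mm over their backs; the gripper's body (76 mm by 85 mm) begins 54 mm behind the grasp point. The pads swing forward as they close: fully open they stand 13 mm farther back than shut.
Start: joints at [-1.107, 0.353, 1.633, -0, 1.155, -0.002], TCP at [280.71, -558.417, 253.281] pointing down, gripper open.
Joint ranges: [-2.63, 2.63], [-0.92, 2.1], [0.06, 2.66], [-1.3, 4.44], [0, 2.69], [-3.02, 3.02]. Speed limits (rad/s): [2.22, 2.22, 2.79, 3.14, 3.14, 3.14].

## Interface

Orientations are given as [roll, pitch, yaw] about the fixed x, y, z axes, in that order (R = Rz(yaw) Ry(pitch) Rx(roll)).
In Python, from rig import r gives the robot as it stands.
- The arm moves only by the tool carry_out, never from a script. Its argument "rows" is text: rows parted by semicolons, each of 5 numbers parted by spaces: the opening, from 0 (shut) to 1 (fully open), then the shift along the tool's x, y, z in units of 30 mm (1.0 is 30 mm), then the turn about the tool's z in units of 8 degrees (1.0 is 8 degrees). A call has 1 to 12 rows; each row shifts and turns the commanded pose from where the row before left it, along the tool's axes as they then stand; what a row does not reach is not made up. A row lasts 1/8 s, in which the tool goes at most 62.5 mm and 10.7 degrees, less where a joint would pass 70% of its speed; a pose out of reach is approached as far as the arm can. A call is refused whole if a number of a shift passes 1 or a number of a turn 1, either way. A call with a gripper value outside its range is refused whole. The fingers move at their own pace and stop on an object; "newtons" is the grip in N (left out, the last holds). Time passes only in rows, so rows that do not move let the fingers close. It gives the time, the measured TCP pose, the force and the opening at its end, in the units of the state.
- r.sense(): the state, without advancing time (a new reading comes with each control period).
- r.grab_frame(name): name is "scene" or "top"; returns the picture (384x512x3 uint8, blue, green, red); there is no depth.
- r.get_calibration(name): a dict with "intrinsics" (3x3 intrinsics, pixels), "position" and "rotation" of the camera in the world. Camera axes: x right, y up, looking along -z (the intrinsics and any distortion apply to the point x, -y, -z); pixel columns grow to the right and rows downward; lengths in mm; the calibration is good to about 2 mm. A picture is of the moment at which its call begins. get_calibration takes no time and is no camera call.
- r.sign_off(): hands the job in, once; it reports no verdict.
The state is a dict: "clock": time; "qpos": joint angles; "qvel": joint speeds; "joint_efforts": joint torques, N m; "eef_pos": TCP position; "tcp_rot": TCP orientation; "contact_force": force on the tool from outside, world axes, zero at the start; "wrist_torque": the same for the moment, N m; "opening": opening from 0.0 (shut) to 1.0 (fully open).
Only numpy, scipy, OpenCV 4.12 (cv2) and the standard library are available. Lean on these libraries where they do the work, as an engineer would, in place of code of your own. Each camera call takes 0.05 s, during which the arm holds its last target.

## Task

The colour-filter wheel has to be back at its home position before the next imaging run: with a fingertip on its rubber rim, turn the wheel that has the coloured windows until its white index mark, now hidden low in the stand or round at the side, stands straight up at the top, then let go. Leave the wheel with the grey windows as it is.

Things in the scene. Friction and masses are not known exactly. Their poses are not given: they have to be found in the camera images.
- colour_wheel (a joint): Angle (rad) of the colour-filter wheel, an upright black disc 110 mm across, 18 mm thick, with a rubber rim, on a level axle. 0 or any whole turn = white mark straight up; grows clockwise seen from the robot (rim top moving to its right). Clockwise from the mark: red, yellow, green, blue, violet windows, 60 degrees apart. Turns endlessly either way; stops almost at once when let go.
- colour_wheel_mark (a point): Outer end of the colour wheel's white index mark (a 9 mm wide radial bar on both faces and across the rim), 55 mm from the axle, in the wheel's middle plane. The axle is sprung: pressed from above, the wheel sinks straight down by up to 14 mm (about 2.5 N to start, then 0.5 N per mm) and comes up again.
- colour_wheel_top (a point): Fixed point 145 mm above the worktop: the top of the unpressed wheel's rim, where the mark must come; the axle is 55 mm below. Its x runs along the axle away from the robot, y left along the wheel's face, z up. Fixed stand: base 80 x 100 x 12 mm, cheeks 92 mm wide and 62 mm high close before and behind the wheel, 27 mm wide posts on them to 102 mm, axle ends 29 mm out.
- grey_wheel_mark (a point): Outer end of the white index mark of the other filter wheel, of the same build but with five grey windows; it must not be turned.

How it is judged (in metres and radians):
At the end, for the whole second after the job is handed in: The colour wheel's white mark is within 16 mm (about 16 degrees) of the top, the wheel is at rest, and the grey wheel's mark is within 15 mm of where it was (distance between colour_wheel_mark and colour_wheel_top below 0.016 m and velocity of joint colour_wheel between -0.1 and 0.1 rad/s and distance of grey_wheel_mark from where it was at the start of the episode below 0.015 m); the robot touches nothing.
It fails at once if the grey wheel is turned or pushed down (its mark moves more than 15 mm) (distance of grey_wheel_mark from where it was at the start of the episode above 0.015 m).
It also fails if it takes over 40 s, if anything falls off the work surface, if the arm or the gripper's body presses on something with over 40 N, if the wrist force passes 120 N, or if a joint passes its speed limit or range.

## Working session

There is one attempt and no reset: what is moved stays moved. The work goes in short steps, Python scripts to look and compute and a tool call to move; the robot and the scene stay as the last step left them, time stands still between calls to the robot, and variables do not carry over. Pictures are saved under pics/ and viewed, and the job is handed in when it is done.

Besides the shell and the picture viewer there is one more tool, called after ">>>" as name(argument=value, ...) on one line, values as JSON. carry_out: Moves the arm, as the interface text tells. Its arguments: {"type":"object","properties":{"rows":{"type":"string"},"newtons":{"type":"number"}},"required":["rows"]}

```bash
mkdir -p pics; python3 - <<'E'
from rig import r
import cv2,numpy as np
for n in("scene","top"):
    cv2.imwrite(f"pics/{n}0.png",r.grab_frame(n)); c=r.get_calibration(n); print(n,{k:np.round(np.array(v),3).tolist() for k,v in c.items()if k!='x'})
print(r.sense())
E
```

```text
scene {'intrinsics': [[437.801, 0.0, 255.448], [0.0, 437.801, 189.299], [0.0, 0.0, 1.0]], 'position': [-76.359, -496.68, 629.233], 'rotation': [0.975, 0.017, -0.997]}
top {'intrinsics': [[372.339, 0.0, 258.162], [0.0, 372.339, 187.87], [0.0, 0.0, 1.0]], 'position': [345.986, -102.188, 970.042], 'rotation': [0.184, -0.034, -1.585]}
{'clock': 0.1, 'qpos': array([-1.10735883e+00,  3.53577627e-01,  1.63407855e+00,  2.49456752e-05,
        1.15520784e+00, -2.40478681e-03]), 'qvel': array([ 0.00025492, -0.00127412, -0.00202062,  0.00038427,  0.00026268,
        0.00089355]), 'joint_efforts': array([-4.41220764e-04, -6.06356764e+01, -3.42820609e+01, -5.11569411e-06,
        4.03945087e-03,  4.97504152e-05]), 'eef_pos': array([ 280.55381133, -558.03059415,  252.62948943]), 'tcp_rot': array([-3.14032135e+00, -2.58667327e-05,  4.65832186e-01]), 'contact_force': array([0.14085705, 0.08950117, 0.33288705]), 'wrist_torque': array([ 0.02037617, -0.04199694, -0.00372091]), 'opening': 0.994120870643515}
```

View pics/scene0.png

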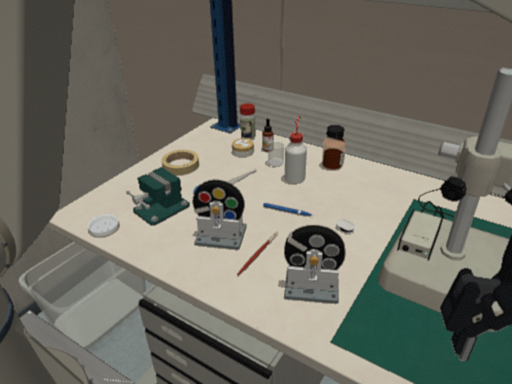

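View pics/top0.png

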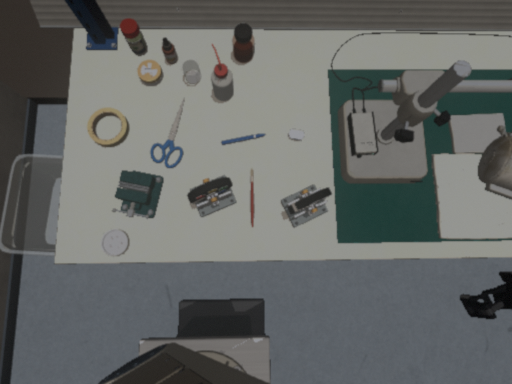

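```bash
cat > h.py <<'E'
import numpy as np,cv2
from rig import r
from scipy.spatial.transform import Rotation as R
def cam(n):
    c=r.get_calibration(n);K=np.array(c['intrinsics']);p=np.array(c['position']);r_=np.array(c['rotation'])
    M=R.from_euler('xyz',r_).as_matrix() if r_.size==3 else r_
    return K,p,M
def proj(n,X):
    K,p,M=cam(n);c=(np.atleast_2d(X)-p)@M;c=c*[1,-1,-1];u=c@K.T;return u[:,:2]/u[:,2:]
def ray(n,uv):
    K,p,M=cam(n);d=np.linalg.inv(K)@np.array([uv[0],uv[1],1.]);return p,M@(d*[1,-1,-1])
def onz(n,uv,z):
    p,d=ray(n,uv);return p+d*(z-p[2])/d[2]
E
python3 - <<'E'
from h import *
c=r.get_calibration('top');print(c.keys())
s=r.sense()
for n in('scene','top'):print(n,proj(n,s['eef_pos']))
a=cv2.imread('pics/scene0.png')[165:310,175:355];b=cv2.imread('pics/top0.png')[160:240,175:345]
cv2.imwrite('pics/sz.png',cv2.resize(a,None,fx=4,fy=4,interpolation=2));cv2.imwrite('pics/tz.png',cv2.resize(b,None,fx=4.5,fy=4.5,interpolation=2))
E
```

```text
dict_keys(['intrinsics', 'position', 'rotation'])
scene [[512.22363432 351.09609347]]
top [[485.04516902 288.76074507]]
```

View pics/sz.png

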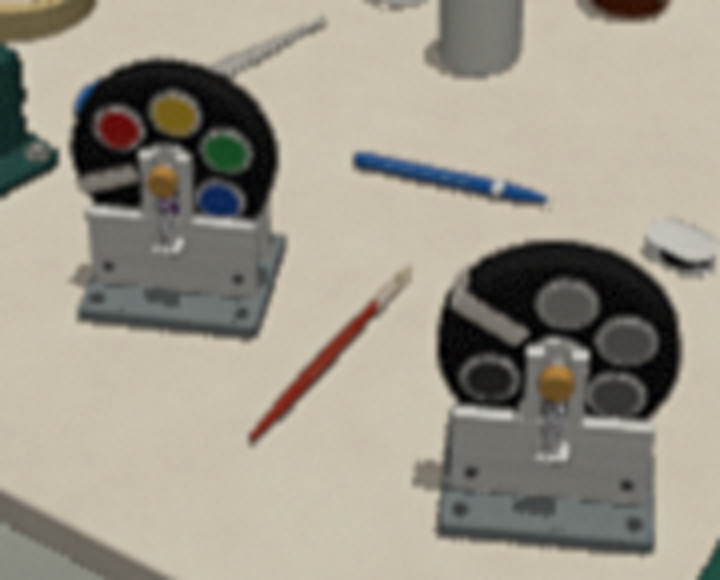

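View pics/tz.png

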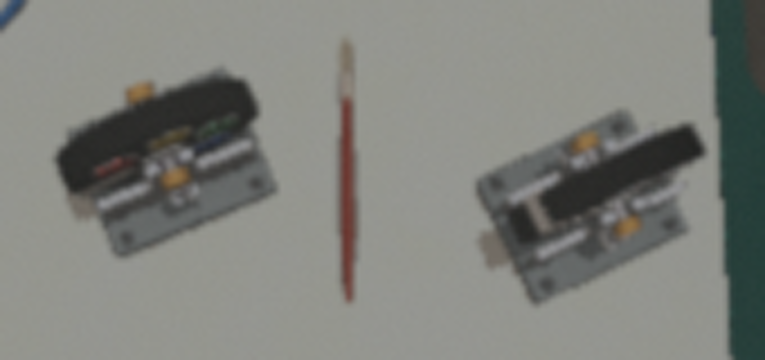

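```bash
python3 - <<'E'
from h import *
f=onz('top',(175+175/4.5,160+180/4.5),90);b=onz('top',(175+139/4.5,160+92/4.5),90)
s=onz('scene',(175+162/4,165+181/4),90)
print(f,b,s,np.linalg.norm(f-b))
gf=onz('top',(175+627/4.5,160+226/4.5),90);gb=onz('top',(175+586/4.5,160+142/4.5),90);print('grey',gf,gb,onz('scene',(175+556/4,165+383/4),90))
d=(b-f)/np.linalg.norm(b-f);c=(f+b)/2;yaw=np.arctan2(d[1],d[0]);print(c,np.degrees(yaw))
ez=np.array([0,0,1.]);left=np.array([-d[1],d[0],0])
def rim(a,rad=55,off=-9):return c+d*off+rad*(np.cos(a)*ez-np.sin(a)*left)
im=cv2.imread('pics/scene0.png')
o=cv2.resize(im[165:310,175:355],None,fx=4,fy=4)
for a in np.radians(np.arange(0,360,15)):
    q=(proj('scene',rim(a))[0]-[175,165])*4; cv2.circle(o,tuple(int(x) for x in q),3,(0,255,255),-1)
cv2.imwrite('pics/chk.png',o)
# mark & windows angles: intersect rays with front face plane
for nm,q in dict(red=(120,128),yel=(176,113),grn=(226,150),blu=(220,201),mo=(82,184),mi=(135,175)).items():
    p,v=ray('scene',(175+q[0]/4,165+q[1]/4));o0=c-d*9;X=p+v*(((o0-p)@d)/(v@d))-o0
    print(nm,np.degrees(np.arctan2(-X@left,X[2])),np.hypot(X@left,X[2]))
E
```

```text
[480.89111965 -28.33028172  90.        ] [528.56897366  -8.80040356  90.        ] [479.35990919 -28.31290283  90.        ] 51.52275132555451
grey [ 454.10739641 -267.86824116   90.        ] [ 499.58620092 -247.65319669   90.        ] [ 451.93699462 -266.86864381   90.        ]
[504.73004665 -18.56534264  90.        ] 22.275065324499387
red -56.4066587835741 32.07190124357584
yel 7.689698652268922 30.890528436648708
grn 70.93194332080597 31.130336013433446
blu 133.9203129869246 34.018529526495094
mo -112.88256411526055 55.477870031808806
mi -119.65605764981377 24.19553633974834
```

View pics/chk.png

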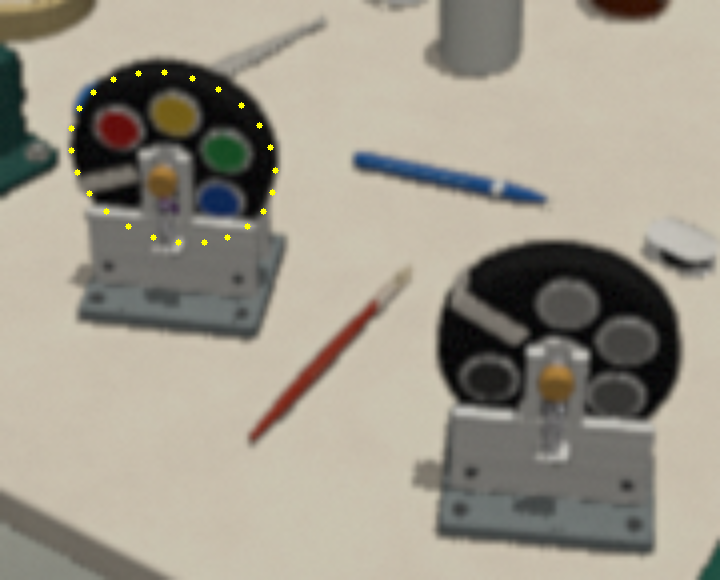

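```bash
cat >> h.py <<'E'
C=np.array([504.,-18.6,90.]);YAW=np.radians(22.5)
ax=np.array([np.cos(YAW),np.sin(YAW),0]);rt=np.array([np.sin(YAW),-np.cos(YAW),0])
def tw():
    s=r.sense();e=np.array(s['eef_pos'])-C
    print('t %.2f'%s['clock'],'axle %.1f right %.1f tip-above-top %.1f'%(e@ax,e@rt,s['eef_pos'][2]-22-145),'yaw',np.degrees(s['tcp_rot']),'F',np.round(s['contact_force'],1),'open %.2f'%s['opening'])
def look(tag):
    im=r.grab_frame('scene');cv2.imwrite(f'pics/{tag}.png',cv2.resize(im[165:245,175:275],None,fx=5,fy=5,interpolation=2))
E
python3 -c "
from h import *
tw()"
```

```text
t 0.10 axle -412.9 right 412.9 tip-above-top 85.6 yaw [-1.79927160e+02 -1.48205461e-03  2.66902182e+01] F [0.1 0.1 0.3] open 0.99
```

>>> carry_out(rows="0 0 0 0 0.52", newtons=30)

```text
clock: 0.22
eef_pos: [280.6, -558.1, 252.8]
tcp_rot: [-3.141, 0.0, 0.392]
contact_force: [-0.1, 0.4, 0.1]
opening: 0.817
```

>>> carry_out(rows="0 1 -1 0 0;0 1 -1 0 0;0 1 -1 0 0;0 1 -1 0 0;0 1 -1 0 0;0 1 -1 0 0;0 1 -1 0 0;0 1 -1 0 0;0 1 -1 0 0;0 1 -1 0 0;0 1 -1 0 0;0 1 -1 0 0")

```text
clock: 1.72
eef_pos: [475.5, -86.6, 253.2]
tcp_rot: [-3.142, 0.0, 0.393]
contact_force: [-0.1, 0.1, -1.1]
opening: -0.002
```

>>> carry_out(rows="0 0.9 -1 0 0;0 0.87 -1 0 0;0 0 -0.43 0 0;0 0 0 1 0;0 0 0 1 0;0 0 0 0 0;0 0 0 0 0")

```text
clock: 2.6
eef_pos: [496.6, -0.6, 194.1]
tcp_rot: [3.141, -0.0, 0.393]
contact_force: [0.5, -0.8, 0.2]
opening: 0.001
```

```bash
python3 -c "
from h import *
tw();look('a1');cv2.imwrite('pics/t1.png',cv2.resize(r.grab_frame('top')[150:240,160:280],None,fx=5,fy=5))"
```

```text
t 2.60 axle 0.0 right -19.4 tip-above-top 27.1 yaw [ 1.79985457e+02 -1.95939391e-02  2.25076527e+01] F [ 0.5 -0.8  0.2] open 0.00
```

View pics/a1.png

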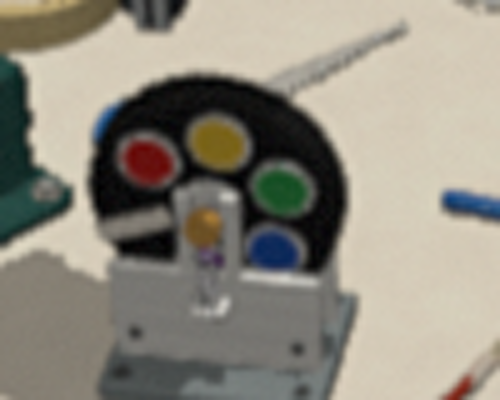

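View pics/t1.png

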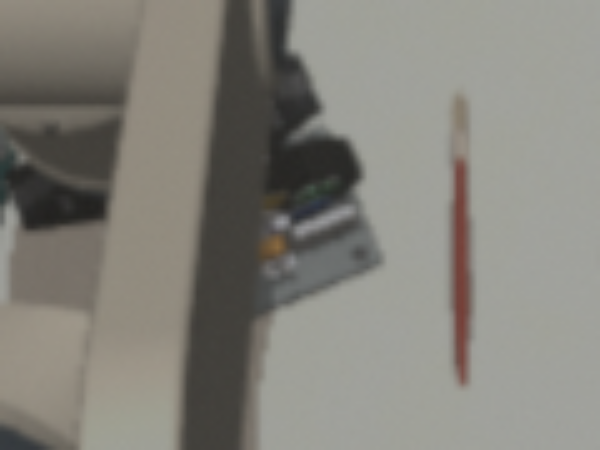

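```bash
python3 -c "
from h import *
tw();im=r.grab_frame('scene')
s=r.sense();e=np.array(s['eef_pos']);q=proj('scene',e-[0,0,22])[0];print(q)
o=cv2.resize(im[105:245,145:285],None,fx=4,fy=4,interpolation=2)
cv2.circle(o,tuple(int(v) for v in (q-[145,105])*4),3,(0,255,255),-1);cv2.imwrite('pics/a2.png',o)"
```

```text
t 2.70 axle 0.5 right -19.3 tip-above-top 27.5 yaw [ 1.79957502e+02 -9.69530263e-02  2.25094808e+01] F [ 0.7 -0.8  0.4] open 0.00
[206.96978113 168.4797379 ]
```

View pics/a2.png

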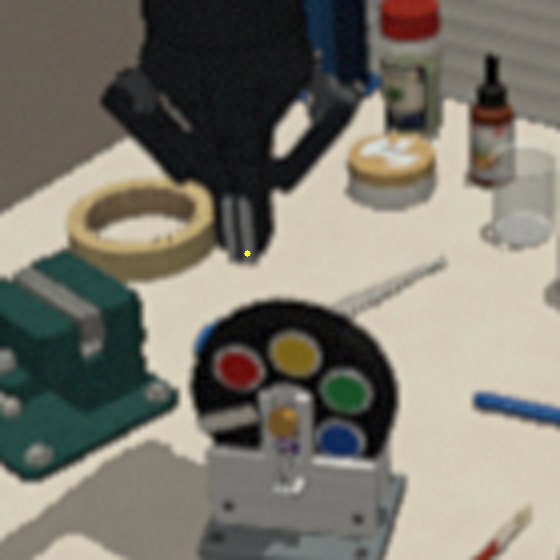

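>>> carry_out(rows="0 0 0 0.8 0;0 0 0 0.1 0;0 0 0 0.1 0;0 0 0 0.1 0;0 0 0 0 0")

```text
clock: 3.38
eef_pos: [496.5, -0.3, 160.7]
tcp_rot: [3.142, -0.0, 0.393]
contact_force: [-2.7, -0.1, 4.1]
opening: -0.002
```

```bash
python3 -c "
from h import *
tw()"
```

```text
t 3.38 axle 0.1 right -19.8 tip-above-top -6.3 yaw [ 1.79995348e+02 -1.89046475e-02  2.25255185e+01] F [-2.7 -0.1  4.1] open -0.00
```

Contact at about 4 N. Stroke right 40 mm, then lift and look.

>>> carry_out(rows="0 0 0.17 0 0;0 0 0.17 0 0;0 0 0.17 0 0;0 0 0.17 0 0;0 0 0.17 0 0;0 0 0.17 0 0;0 0 0.17 0 0;0 0 0.17 0 0;0 0 0 0 0")

```text
clock: 4.5
eef_pos: [512.5, -38.5, 160.4]
tcp_rot: [3.141, -0.0, 0.393]
contact_force: [-1.3, -2.4, 3.9]
opening: -0.003
```

```bash
python3 -c "
from h import *
tw();look('b1')"
```

```text
t 4.50 axle 0.2 right 21.6 tip-above-top -6.6 yaw [ 1.79969640e+02 -2.54792868e-02  2.25015187e+01] F [-1.3 -2.4  3.9] open -0.00
```

View pics/b1.png

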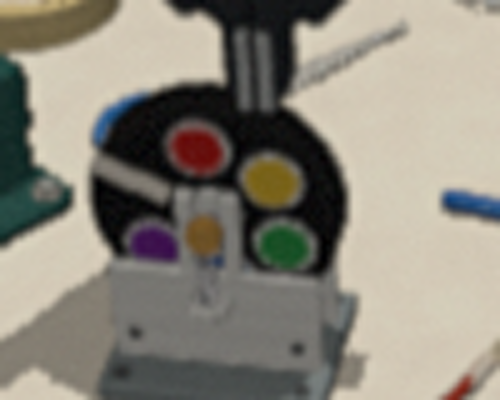

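>>> carry_out(rows="0 0 0 -0.5 0;0 0 0 -0.2 0;0 0 -0.7 0 0;0 0 -0.68 0 0;0 0 0 0.4 0;0 0 0 0.15 0;0 0 0 0.15 0;0 0 0 0 0")

```text
clock: 5.55
eef_pos: [496.0, 0.1, 160.0]
tcp_rot: [-3.141, 0.001, 0.393]
contact_force: [-1.6, 0.7, 5.1]
opening: -0.002
```

>>> carry_out(rows="0 0 0.17 0 0;0 0 0.17 0 0;0 0 0.17 0 0;0 0 0.17 0 0;0 0 0.17 0 0;0 0 0.17 0 0;0 0 0.17 0 0;0 0 0.17 0 0;0 0 0 0 0;0 0 0 -0.5 0;0 0 0 -0.3 0;0 0 0 0 0")

```text
clock: 7.05
eef_pos: [512.5, -37.2, 185.4]
tcp_rot: [3.141, -0.002, 0.393]
contact_force: [-0.2, -0.3, 0.3]
opening: 0.001
```

```bash
python3 -c "
from h import *
tw();look('b2')"
```

```text
t 7.05 axle 0.7 right 20.4 tip-above-top 18.4 yaw [ 1.79955586e+02 -1.12396990e-01  2.25398085e+01] F [-0.2 -0.3  0.3] open 0.00
```

View pics/b2.png

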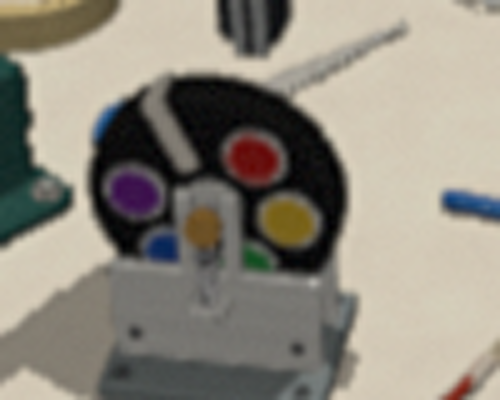

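```bash
cat >> h.py <<'E'
def ang(pts,sc=5,off=(175,165)):
    for nm,q,k in pts:
        p,v=ray('scene',(off[0]+q[0]/sc,off[1]+q[1]/sc));o0=C-ax*9;X=p+v*(((o0-p)@ax)/(v@ax))-o0
        a=np.degrees(np.arctan2(X@rt,X[2]))-k;print(nm,'%.1f'%((a+180)%360-180),'r %.1f'%np.hypot(X@rt,X[2]))
E
python3 -c "
from h import *
ang([('red',(254,158),60),('yel',(289,220),120),('vio',(135,192),300),('mark_o',(155,100),0),('mark_i',(190,165),0)])"
```

```text
red -22.7 r 30.5
yel -19.5 r 32.3
vio -28.3 r 34.2
mark_o -23.9 r 53.2
mark_i -27.3 r 19.9
```

>>> carry_out(rows="0 0 -0.6 0 0;0 0 -0.48 0 0;0 0 0 0.5 0;0 0 0 0.15 0;0 0 0 0.15 0;0 0 0 0 0")

```text
clock: 7.85
eef_pos: [499.6, -7.8, 160.1]
tcp_rot: [-3.142, 0.0, 0.393]
contact_force: [-1.0, -0.9, 5.4]
opening: -0.0
```

>>> carry_out(rows="0 0 0.16 0 0;0 0 0.16 0 0;0 0 0.16 0 0;0 0 0.16 0 0;0 0 0.15 0 0;0 0 0 0 0;0 0 0 0 0;0 0 0 -0.5 0;0 0 0 -0.5 0;0 0 0 -1 0;0 0 0 0 0")

```text
clock: 9.22
eef_pos: [510.0, -29.5, 223.2]
tcp_rot: [3.14, -0.004, 0.393]
contact_force: [0.9, 1.2, -0.4]
opening: 0.001
```

```bash
python3 -c "
from h import *
tw();look('b3')"
```

```text
t 9.22 axle 1.4 right 12.4 tip-above-top 56.2 yaw [179.88259246  -0.24107667  22.52520686] F [ 0.9  1.2 -0.4] open 0.00
```

View pics/b3.png

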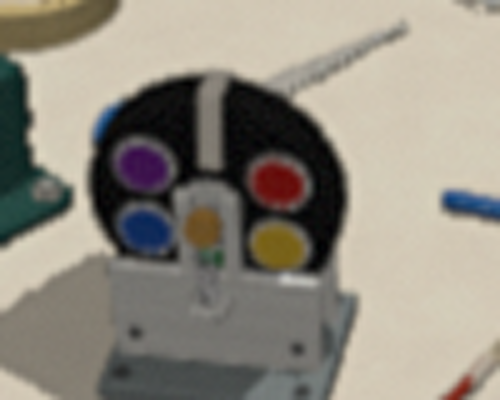

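```bash
python3 -c "
from h import *
ang([('red',(277,184),60),('yel',(279,244),120),('vio',(145,166),300),('blu',(147,229),240),('mark_o',(211,86),0),('mark_i',(209,165),0)])
im=r.grab_frame('scene');cv2.imwrite('pics/end.png',cv2.resize(im[165:310,175:355],None,fx=4,fy=4,interpolation=2))"
```

```text
red 6.2 r 30.1
yel 5.4 r 32.9
vio -2.4 r 32.4
blu -0.4 r 35.5
mark_o 2.6 r 58.0
mark_i -3.0 r 18.6
```

View pics/end.png

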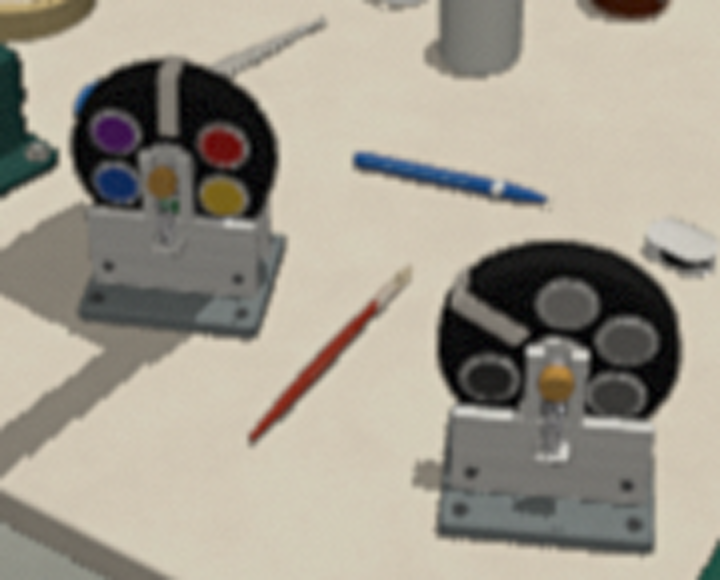

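The mark now points up at image (170, 60) and is about +2° from the top. The grey wheel looks the same as at the start, and the tool is 56 mm clear of the wheel. I'm handing in.

```bash
python3 -c "
from rig import r
print(r.sign_off())"
```

```text
the job is handed in; nothing more can be done
None
```

The colour wheel is back at home: its white mark stands at the top, to within about 2° by my reading, where 16° is allowed. I handed the job in at about 9 s.

- **What I did:** with the gripper shut, I pressed the fingertips on the top of the rim at 4–5 N. Three strokes to the right (41, 41 and 24 mm) turned the wheel about 113° clockwise. I then lifted the tool clear.
- **Mark angle:** in the last picture, the four visible windows and the two ends of the mark gave single readings from −3° to +6°, averaging about +1.5°. They differ because the axle position I measured is only good to about 2 mm.
- **Let go:** the fingertips ended 56 mm above the rim, with only about 1 N of sensor noise on the wrist.
- **Grey wheel:** it looks the same in the first and last pictures, and the arm never touched it. I compared it by eye only.

The hand-in gave no verdict, and I didn't measure the wheel's speed.

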